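Mount a brake-disc specimen on the wear tester

ROBOT

A 6-joint arm with a two-finger parallel gripper is mounted at the origin on the work surface. World frame = base frame: x ahead of the robot, y to its left, z up, the work surface at z = 0. Lengths are in m, angles in rad, forces in N, time in s.
With the tool pointing down it reaches from about 0.15 to 0.775 m from the base axis. Payload 6.1 kg.
Tool frame: the origin (TCP) lies between the finger pads; the fingertips stand 22 mm ahead of it and the grasp point (between the pads) lies 3 mm ahead of it; z points along the fingers, y is the direction in which the jaws open and shut (so a half turn about z gives the same grasp; the last joint's range is limited). The gripper opens to 85 mm and grips with 20 to 120 N. Pads are 22 mm wide; open, the fingers measure 114 mm over their backs; the gripper's body (76 mm by 85 mm) begins 54 mm behind the grasp point. The pads swing forward as they close: fully open they stand 13 mm farther back than shut.
Start: joints at [1.241, 0.126, -0.04, 1.405, 0, 1.571], TCP at [0.17, 0.497, 0.253] pointing down, gripper open.
Joint ranges: [-2.72, 2.72], [-0.95, 1.95], [-1.27, 1.35], [-1.78, 2.02], [-1.46, 1.47], [-3.14, 3.14]. Speed limits (rad/s): [2.39, 2.39, 3.01, 3.14, 3.14, 3.14].

INTERFACE

Orientations are given as a 3x3 rotation matrix whose columns are the frame's x, y, z axes.
In Python, from bench import state, get_image, get_calibration, hand_in gives the robot as it stands.
- The arm moves only by the tool step_arm, never from a script. Its argument "motion" is a list of rows, each an object with "xyz": the shift along the tool's x, y, z in units of 30 mm (1.0 is 30 mm), a list of three; "spin": the turn about the tool's z in units of 6 degrees (1.0 is 6 degrees); "fingers": the opening, from 0 (shut) to 1 (fully open). In form: [{"xyz": [x, y, z], "spin": spin, "fingers": fingers}, ...]. A call has 1 to 10 rows; each row shifts and turns the commanded pose from where the row before left it, along the tool's axes as they then stand; what a row does not reach is not made up. A row lasts 1/12 s, in which the tool goes at most 41.7 mm and 7.16 degrees, less where a joint would pass 70% of its speed; a pose out of reach is approached as far as the arm can. A call is refused whole if a number of a shift passes 1 or a number of a turn 1, either way. A call with a gripper value outside its range is refused whole. The fingers move at their own pace and stop on an object; "squeeze" is the grip in N (left out, the last holds). Time passes only in rows, so rows that do not move let the fingers close. It gives the time, the measured TCP pose, the force and the opening at its end, in the units of the state.
- state(): the state, without advancing time (a new reading comes with each control period).
- get_image(name): name is "scene" or "top"; returns the picture (400x640x3 uint8, blue, green, red); there is no depth.
- get_calibration(name): a dict with "intrinsics" (3x3 intrinsics, pixels), "k1" (the pictures are not rectified: a ray, as slopes to the right and down, at radius r is drawn at 1 + k1 r^2 times it, then the intrinsics apply), "xyz" and "orientation" of the camera in the world. Camera axes: x right, y up, looking along -z (the intrinsics and any distortion apply to the point x, -y, -z); pixel columns grow to the right and rows downward; lengths in m; the calibration is good to about 2 mm. A picture is of the moment at which its call begins. get_calibration takes no time and is no camera call.
- hand_in(): hands the job in, once; it reports no verdict.
The state is a dict: "time_s": time; "joints": joint angles; "joint_velocities": joint speeds; "tau": joint torques, N m; "ee_pos": TCP position; "ee_rot": TCP orientation; "ft_force": force on the tool from outside, world axes, zero at the start; "ft_torque": the same for the moment, N m; "opening": opening from 0.0 (shut) to 1.0 (fully open).
Only numpy, scipy, OpenCV 4.12 (cv2) and the standard library are available. Lean on these libraries where they do the work, as an engineer would, in place of code of your own. Each camera call takes 0.05 s, during which the arm holds its last target. There are 200 camera calls.

TASK

Get the wear tester ready for its clamp screw: thread the spacer ring, then the test disc, then the clamp bushing with its flange down onto the stud of the turntable. Lower each part all the way rather than letting it drop, so that it sits flat and fully home on the one below, and leave the other things on the bench where they are.

Things in the scene. Friction and masses are not known exactly. Their poses are not given: they have to be found in the camera images.
- tester: the wear tester: a white bench instrument, 260 x 355 mm, 70 mm high, fixed, turned up to 15 degrees. Origin: on the stud's axis at bench height; its base reaches 110 mm to -x, 150 mm to +x, 105 mm to -y, 250 mm to +y. Its load arm is swung aside about 185 mm to +y of the stud, on a tower and up to 232 mm above the bench, clear of the work
- stud_foot (a point): foot of the stud: on its axis at the top face of the tester's round steel turntable (120 mm across, it does not turn), 95 mm above the bench; z up. The stud is plain, upright, fixed, 20 mm in diameter, 57 mm tall, its top 12 mm a cone that narrows to 10 mm across
- stud_tip (a point): the top of the stud, 57 mm above stud_foot, 152 mm above the bench; a small tapped hole in it takes the clamp screw, which is fitted later and is no part of this job
- spacer_center (a point): centre (half-way up, on the axis) of the spacer: a plain thick aluminium ring, 60 mm outside, 23 mm bore, 25 mm high, about 0.16 kg, lying flat on the bench with its bore upright; z along the bore. The three parts lie to the right of the tester, any of them in any of three places
- disc_center (a point): centre of the test disc: a flat steel disc, 66 mm outside, 23 mm bore, 12 mm thick, about 0.26 kg, lying flat on the bench; z along the bore. It is the widest and flattest of the three
- bushing_center (a point): centre (30 mm above its underside) of the clamp bushing: a steel tube with a flange at its foot, 60 mm high in all, flange 40 mm across and 10 mm thick, the tube above it 32 mm outside, 23 mm bore right through, about 0.22 kg, standing flange down on the bench; z up the bore
- spacer: the spacer itself: its origin is the centre of its underside, 12.5 mm below spacer_center
- disc: the test disc itself: its origin is the centre of its underside, 6 mm below disc_center
- bushing: the clamp bushing itself: its origin is the centre of its underside, 30 mm below bushing_center
- pad_a: bystander: a brake pad lying among the parts, 140 x 46 mm, 16 mm high, its friction block split by a groove; origin under its middle
- pad_b: bystander: a brake pad like the other but with one whole block; origin under its middle
- weight: bystander: a steel dead weight standing among the parts, 40 mm across, 44 mm high with its knob; origin under its middle
- spanner: bystander: a spanner 160 mm long lying on the right of the bench
- beaker: bystander: a glass beaker 68 mm across, 95 mm high, on the right of the bench
- jar: bystander: an amber glass jar 52 mm across, 75 mm high, on the right of the bench
- dish: bystander: a shallow glass dish 70 mm across, 16 mm high, beyond the parts
Things that resemble listed ones, but are neither listed nor needed, are in the scene too. Of the things that look like the spacer, take the one that is farthest to the robot's left at the start.

How it is judged:
By the outcome, as a careful person would: the job done as asked, in the order asked, and still so for the second after the job is handed in, with the robot touching nothing.
It also fails if it takes over 72 s, if anything falls off the work surface, if the arm or the gripper's body presses on something with over 40 N, if the wrist force passes 120 N, or if a joint passes its speed limit or range.

## Working session

There is one attempt and no reset: what is moved stays moved. The work goes in short steps, Python scripts to look and compute and a tool call to move; the robot and the scene stay as the last step left them, time stands still between calls to the robot, and variables do not carry over. Pictures are saved under pics/ and viewed, about 8 in all and at most 12, crops included, and the job is handed in when it is done.

Besides the shell and the picture viewer there is one more tool, called after "Request:" in YAML: its name, and indented under it one key for each argument. step_arm: Moves the arm, as the interface text tells. Its arguments: {"type":"object","properties":{"motion":{"type":"array","items":{"type":"object","properties":{"xyz":{"type":"array","items":{"type":"number"}},"spin":{"type":"number"},"fingers":{"type":"number"}}}},"squeeze":{"type":"number"}},"required":["motion"]}

```bash
ls; mkdir -p pics; python3 - <<'E'
from bench import *
import cv2,numpy as np
for n in("scene","top"):
    im=get_image(n);cv2.imwrite(f"pics/{n}0.png",im);c=get_calibration(n);print(n,c)
s=state();print(s["time_s"],s["ee_pos"],s["ee_rot"],s["ft_force"],s["opening"])
E
```

```text
pics
scene {'intrinsics': array([[410.41610056,   0.        , 318.30264658],
       [  0.        , 410.41610056, 198.39024342],
       [  0.        ,   0.        ,   1.        ]]), 'k1': -0.10465191008101406, 'xyz': array([ 1.16883613, -0.38135595,  0.77690206]), 'orientation': array([[ 0.37704997, -0.63276777,  0.67634183],
       [ 0.92616977,  0.26275425, -0.27049911],
       [-0.00654857,  0.72839903,  0.68512186]])}
top {'intrinsics': array([[448.35110769,   0.        , 322.98922158],
       [  0.        , 448.35110769, 212.6536053 ],
       [  0.        ,   0.        ,   1.        ]]), 'k1': -0.013709830633701882, 'xyz': array([ 0.3269026 , -0.13188435,  1.31980839]), 'orientation': array([[ 0.02926968,  0.98726048, -0.15639702],
       [-0.99956868,  0.02853409, -0.0069469 ],
       [-0.00239575,  0.1565329 ,  0.98766984]])}
0.1 [0.16990908 0.49639824 0.25259544] [[-9.46106373e-01  3.23855678e-01 -4.80648623e-04]
 [ 3.23856035e-01  9.46105389e-01 -1.36437207e-03]
 [ 1.28846121e-05 -1.44650206e-03 -9.99998954e-01]] [0.05259904 1.11057853 0.75083123] 0.9980293025094543
```

View pics/scene0.png

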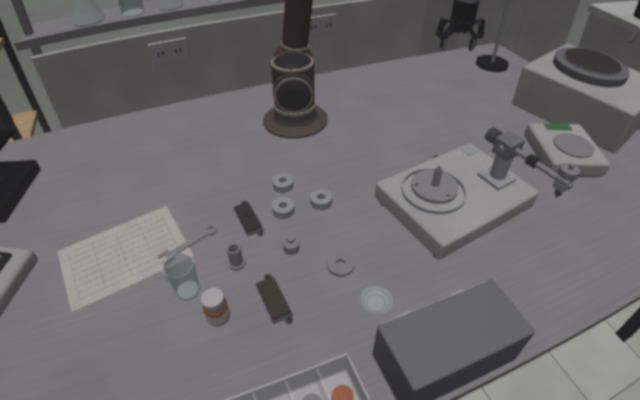

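View pics/top0.png

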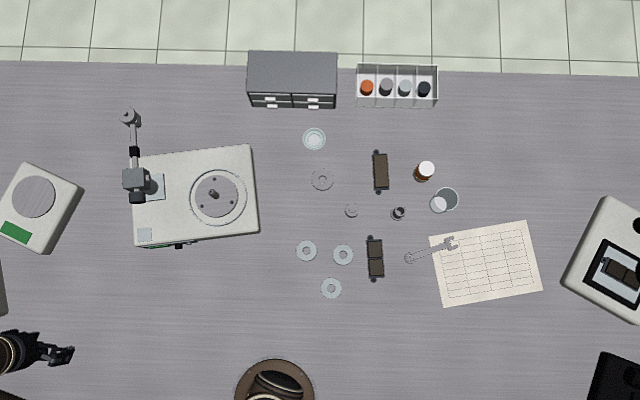

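The top view shows three spacer-like rings at (306,251), (343,255) and (331,288). The robot's left is image left, so (306,251) is the one meant. The disc is the flat ring at (322,180). The bushing is the tube at (398,213), and the weight is at (351,210). The stud is near (213,194). I'll confirm this in an enlarged crop and measure from it.

```bash
cat > h.py <<'E'
import numpy as np,cv2
from bench import *
def ray(n,px):
    c=get_calibration(n);K=c["intrinsics"];d=np.array([(px[0]-K[0,2])/K[0,0],(px[1]-K[1,2])/K[1,1]])
    u=d.copy()
    for _ in range(20):u=d/(1+c["k1"]*(u@u))
    v=c["orientation"]@np.array([u[0],-u[1],-1.]);return c["xyz"],v
def onz(n,px,z):
    o,v=ray(n,px);return o+v*(z-o[2])/v[2]
def proj(n,p):
    c=get_calibration(n);q=c["orientation"].T@(np.array(p)-c["xyz"]);u=np.array([q[0],-q[1]])/-q[2]
    u=u*(1+c["k1"]*(u@u));K=c["intrinsics"];return u*[K[0,0],K[1,1]]+[K[0,2],K[1,2]]
E
python3 - <<'E'
from h import *
t=cv2.imread("pics/top0.png");s=cv2.imread("pics/scene0.png")
a=cv2.resize(t[150:310,180:420],None,fx=3.3,fy=3.3,interpolation=cv2.INTER_CUBIC);cv2.imwrite("pics/c1.png",a[:600])
b=cv2.resize(s[140:290,220:470],None,fx=3.2,fy=3.2,interpolation=cv2.INTER_CUBIC);cv2.imwrite("pics/c2.png",b)
for p,z in (((306,251),.025),((343,255),.025),((331,288),.025),((322,180),.012),((398,212),.06),((213,194),.152)):print(p,onz("top",p,z).round(4))
E
```

```text
(306, 251) [ 0.4185 -0.0771  0.025 ]
(343, 255) [ 0.4101 -0.184   0.025 ]
(331, 288) [ 0.3153 -0.152   0.025 ]
(322, 180) [ 0.6327 -0.1168  0.012 ]
(398, 212) [ 0.5344 -0.3363  0.06  ]
(213, 194) [0.5536 0.1701 0.152 ]
```

View pics/c1.png

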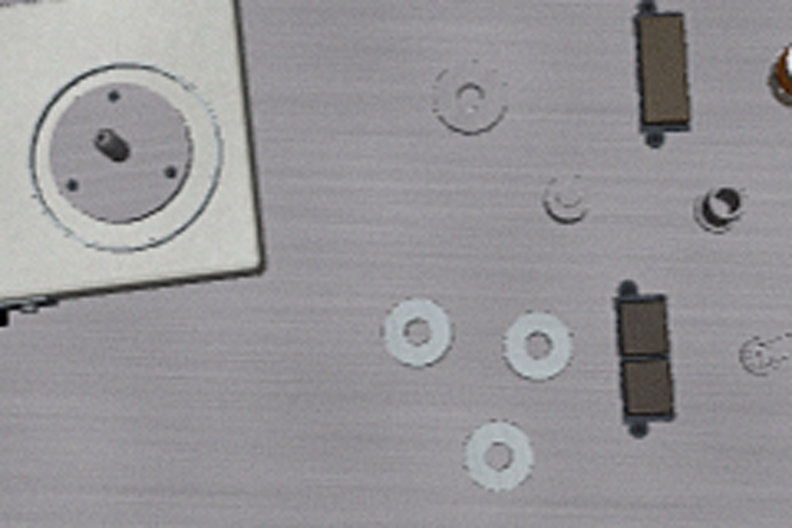

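View pics/c2.png

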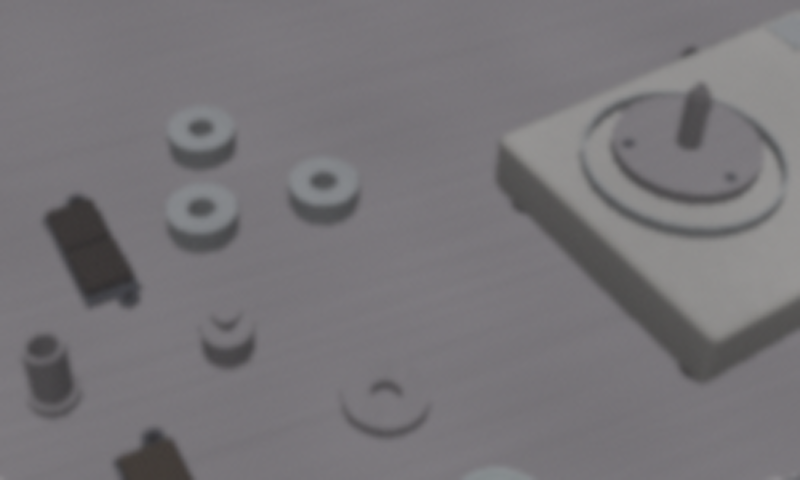

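The crops confirm it: three pale thick rings, with the leftmost at top (306.7,250.3). The disc is the flat steel ring at (322,179). The tall flanged tube at (398,213) is the bushing, and the squat knobbed thing at (351,210) is the weight. The stud has three screw holes around it. Next I'll take subpixel measurements.

```bash
python3 - <<'E'
from h import *
t=cv2.imread("pics/top0.png");g=cv2.cvtColor(t,cv2.COLOR_BGR2GRAY).astype(int);S=cv2.imread("pics/scene0.png");gs=cv2.cvtColor(S,cv2.COLOR_BGR2GRAY)
# spacers: bright blobs in top
m=((g>185)).astype(np.uint8);m[:,:270]=0;m[:,365:]=0;m[:235]=0;m[310:]=0
for c in cv2.findContours(m,0,1)[0]:
    if cv2.contourArea(c)>80:
        (x,y),r=cv2.minEnclosingCircle(c);M=cv2.moments(c);p=(M['m10']/M['m00'],M['m01']/M['m00']);print("ring",p,np.round(r,1),onz("top",p,.025).round(4))
# dark blobs on turntable
sub=g[165:225,185:245];print("med",np.median(sub))
m=(sub<115).astype(np.uint8)
n,l,st,ce=cv2.connectedComponentsWithStats(m)
for i in range(1,n):
    w=(130-sub).clip(0)*(cv2.dilate((l==i).astype(np.uint8),np.ones((3,3))));yy,xx=np.mgrid[165:225,185:245]
    p=((w*xx).sum()/w.sum(),(w*yy).sum()/w.sum());print("dark",st[i,4],np.round(p,2),onz("top",p,.095).round(4))
print(sub[20:38,20:40])
sb=gs[155:215,395:470]
print("scene tip");print(gs[160:190,428:446])
E
```

```text
med 179.0
dark 62 [201.66 178.43] [0.6082 0.2197 0.095 ]
dark 1 [230.   172.19] [0.6284 0.1412 0.095 ]
dark 1 [231.77 173.  ] [0.6262 0.1361 0.095 ]
dark 9 [214.01 178.72] [0.6083 0.185  0.095 ]
dark 71 [213.96 194.33] [0.5638 0.1821 0.095 ]
dark 1 [236.   190.05] [0.5777 0.1213 0.095 ]
dark 1 [236.67 191.72] [0.573  0.1191 0.095 ]
dark 2 [237.   194.72] [0.5645 0.1177 0.095 ]
dark 4 [236.58 199.63] [0.5506 0.118  0.095 ]
dark 13 [231.37 201.87] [0.5438 0.1322 0.095 ]
dark 31 [227.44 211.36] [0.5168 0.1414 0.095 ]
dark 2 [190.   203.19] [0.5368 0.2471 0.095 ]
dark 11 [201.5  205.76] [0.5305 0.2146 0.095 ]
dark 1 [243.89 207.15] [0.53   0.0965 0.095 ]
dark 1 [243.13 208.75] [0.5254 0.0983 0.095 ]
dark 1 [192.75 210.75] [0.5158 0.2379 0.095 ]
dark 20 [233.73 218.86] [0.4964 0.1227 0.095 ]
dark 2 [210.4 216. ] [0.5025 0.1878 0.095 ]
[[144 144 148 155 149 148 148 149 149 152 149 150 146 154 149 154 156 146
  154 151]
 [145 148 146 148 153 146 151 157 148 153 148 153 152 149 153 154 153 147
  152 149]
 [147 150 151 155 148 155 157 153 150 155 152 155 149 152 150 147 142 149
  146 145]
 [1
[... 2833 characters left out ...]
103 116 121 121 122 121]
 [121 121 116 104  85  76  75  75  78  76  79  91 107 118 120 121 121 121]
 [121 120 114 100  82  75  75  75  76  76  81  95 110 119 120 120 120 119]
 [120 118 112  98  82  75  75  76  76  76  83  98 113 119 120 120 120 121]
 [119 119 114 100  85  77  76  76  75  78  86 102 115 120 121 121 121 121]
 [120 120 117 109  95  86  80  79  78  83  94 108 116 121 121 121 122 121]
 [121 121 119 116 109 101  95  93  92  97 106 115 120 121 121 120 121 121]
 [121 121 121 119 118 114 113 111 112 113 117 119 121 121 121 121 121 122]
 [120 120 121 119 120 120 120 119 120 120 121 121 121 121 121 121 121 121]
 [120 120 120 120 121 121 121 120 120 121 121 121 122 121 122 121 122 122]]
```

The three holes form an equilateral triangle (83.3–83.5 mm a side). That puts the stud at (0.561,0.177), and the tip ray gives (0.5606,0.176), so they agree. Next are the parts.

```bash
python3 - <<'E'
from h import *
t=cv2.imread("pics/top0.png");g=cv2.cvtColor(t,cv2.COLOR_BGR2GRAY).astype(int)
print(g[251,290:322], g[240,290:300])
hsv=t.astype(int)
m=((t[...,1].astype(int)-t[...,2]>3)&(g>150)).astype(np.uint8);m[:,:270]=0;m[:,365:]=0;m[:235]=0;m[310:]=0
m=cv2.morphologyEx(m,cv2.MORPH_OPEN,np.ones((3,3)))
for c in cv2.findContours(m,0,1)[0]:
    if cv2.contourArea(c)>80:
        (x,y),r=cv2.minEnclosingCircle(c);M=cv2.moments(c);p=(M['m10']/M['m00'],M['m01']/M['m00']);print("ring",np.round(p,2),(x,y),np.round(r,1),onz("top",p,.025).round(4))
def circ(x0,x1,y0,y1,th):
    s=g[y0:y1,x0:x1];ys,xs=np.where(s<th);return xs+x0,ys+y0
for nm,b,th in(("disc",(305,340,162,198),135),("bush",(386,412,198,228),120)):
    xs,ys=circ(*b,th)
    im=np.full((b[3]-b[2],b[1]-b[0]),'.');im[ys-b[2],xs-b[0]]='#';print(nm,b);print("\n".join("".join(r) for r in im))
b=(386,412,198,228)
print(g[200:222,388:410])
E
```

```text
[150 153 144 149 156 121 141 176 172 176 171 179 129 114 147 149 148 145
 148 143 161 180 182 179 181 184 158 131 150 147 146 140] [152 153 148 151 151 154 152 152 145 148]
ring [330.9  287.71] (330.8955993652344, 287.5439453125) 10.3 [ 0.3162 -0.1516  0.025 ]
ring [342.54 254.32] (342.5, 254.34616088867188) 10.0 [ 0.412  -0.1827  0.025 ]
ring [306.23 250.28] (305.8055419921875, 249.97222900390625) 10.1 [ 0.4206 -0.0776  0.025 ]
disc (305, 340, 162, 198)
...................................
...................................
...................................
...................................
...................................
...................................
..................##...............
...................................
...................................
.........##........................
........##.........................
.......##..........................
.......#...........................
................###........##......
......#.......#######..............
.............###...###.............
.............##.....##.............
.............##.....##.......
[... 2837 characters left out ...]
7 162 123  79 121 160 128 135
  150 154 147 151]
 [149 154 115 127 124  61  35  36  48  89 143 171 157 157 126  95 132 158
  154 156 152 153]
 [147 150 119  88 133 104  41  32  36  46  57  55  69  56  80  97 133 158
  151 155 155 155]
 [145 147 146 112 116 136  87  42  35  38  29  23  62 118 144 151 151 150
  152 153 151 152]
 [146 147 150 148 100 105 149 138  87  54  75  81 126 133 143 154 150 150
  153 150 151 150]
 [152 145 144 154 151 102  64 114 153 151 155 132  96 126 149 146 149 148
  150 145 148 143]
 [148 146 144 148 153 147 142 133 101  85  84 121 148 150 148 147 149 150
  144 147 150 146]
 [155 154 156 156 162 155 157 161 154 154 157 152 157 152 151 149 158 155
  147 157 154 153]]
```

The disc is at about (0.634,-0.117) and the bushing at about (0.536,-0.34). The target spacer is at (0.4206,-0.0776). Now moving.

Request:
step_arm:
  motion:
    - {"xyz": [0, -1, 0], "spin": -1, "fingers": 1}
    - {"xyz": [0, -1, 0], "spin": -1, "fingers": 1}
    - {"xyz": [0, -1, 0], "spin": -1, "fingers": 1}
    - {"xyz": [-0.4, -1, 0], "spin": -0.15, "fingers": 1}
    - {"xyz": [-0.5, -1, 0], "fingers": 1}
    - {"xyz": [-0.5, -1, 0], "fingers": 1}
    - {"xyz": [-0.5, -1, 0], "fingers": 1}
    - {"xyz": [-0.5, -1, 0], "fingers": 1}
    - {"xyz": [-0.5, -1, 0], "fingers": 1}
    - {"xyz": [-0.5, -1, 0], "fingers": 1}
  squeeze: 40

```text
schema error: expected keys xyz, spin, fingers
```

Request:
step_arm:
  motion:
    - {"xyz": [0, -1, 0], "spin": -1, "fingers": 1}
    - {"xyz": [0, -1, 0], "spin": -1, "fingers": 1}
    - {"xyz": [0, -1, 0], "spin": -1, "fingers": 1}
    - {"xyz": [-0.4, -1, 0], "spin": -0.15, "fingers": 1}
    - {"xyz": [-0.5, -1, 0], "spin": 0, "fingers": 1}
    - {"xyz": [-0.5, -1, 0], "spin": 0, "fingers": 1}
    - {"xyz": [-0.5, -1, 0], "spin": 0, "fingers": 1}
    - {"xyz": [-0.5, -1, 0], "spin": 0, "fingers": 1}
    - {"xyz": [-0.5, -1, 0], "spin": 0, "fingers": 1}
    - {"xyz": [-0.5, -1, 0], "spin": 0, "fingers": 1}
  squeeze: 40

```text
time_s: 0.93
ee_pos: [0.2516, 0.1975, 0.2532]
ee_rot: [[-1.0, -0.001, 0.0], [-0.001, 1.0, 0.0], [-0.0, 0.0, -1.0]]
ft_force: [1.3, 0.2, -1.1]
opening: 0.999
```

Request:
step_arm:
  motion:
    - {"xyz": [-0.6, -1, 0.2], "spin": 0, "fingers": 1}
    - {"xyz": [-0.6, -1, 0.3], "spin": 0, "fingers": 1}
    - {"xyz": [-0.6, -1, 0.3], "spin": 0, "fingers": 1}
    - {"xyz": [-0.6, -1, 0.5], "spin": 0, "fingers": 1}
    - {"xyz": [-0.6, -1, 0.5], "spin": 0, "fingers": 1}
    - {"xyz": [-0.6, -1, 0.5], "spin": 0, "fingers": 1}
    - {"xyz": [-0.6, -1, 0.5], "spin": 0, "fingers": 1}
    - {"xyz": [-0.6, -1, 0.5], "spin": 0, "fingers": 1}
    - {"xyz": [-0.6, -1, 0.5], "spin": 0, "fingers": 1}
    - {"xyz": [0, 0, 0.5], "spin": 0, "fingers": 1}

```text
time_s: 1.77
ee_pos: [0.4162, -0.0751, 0.1233]
ee_rot: [[-1.0, 0.005, 0.002], [0.005, 1.0, -0.002], [-0.002, -0.002, -1.0]]
ft_force: [0.7, 0.3, -0.5]
opening: 1.003
```

Request:
step_arm:
  motion:
    - {"xyz": [-0.15, -0.08, 0.8], "spin": 0, "fingers": 1}
    - {"xyz": [0, 0, 0.8], "spin": 0, "fingers": 1}
    - {"xyz": [0, 0, 0.8], "spin": 0, "fingers": 1}
    - {"xyz": [0, 0, 0.4], "spin": 0, "fingers": 1}
    - {"xyz": [0, 0, 0.2], "spin": 0, "fingers": 1}
    - {"xyz": [0, 0, 0], "spin": 0, "fingers": 1}
    - {"xyz": [0, 0, 0], "spin": 0, "fingers": 1}

```text
time_s: 2.35
ee_pos: [0.4182, -0.0733, 0.0346]
ee_rot: [[-1.0, -0.0, -0.0], [-0.0, 1.0, 0.0], [0.0, 0.0, -1.0]]
ft_force: [0.9, 0.8, 0.4]
opening: 1.001
```

Request:
step_arm:
  motion:
    - {"xyz": [-0.08, -0.14, 0.3], "spin": 0, "fingers": 1}
    - {"xyz": [0, 0, 0], "spin": 0, "fingers": 0.8}
    - {"xyz": [0, 0, 0], "spin": 0, "fingers": 0.6}
    - {"xyz": [0, 0, 0], "spin": 0, "fingers": 0.4}
    - {"xyz": [0, 0, 0], "spin": 0, "fingers": 0.4}
    - {"xyz": [0, 0, 0], "spin": 0, "fingers": 0.4}
    - {"xyz": [0, 0, 0], "spin": 0, "fingers": 0.4}
  squeeze: 20

```text
time_s: 2.93
ee_pos: [0.4208, -0.0776, 0.0259]
ee_rot: [[-1.0, -0.0, 0.001], [-0.0, 1.0, -0.0], [-0.001, -0.0, -1.0]]
ft_force: [-1.6, 0.1, 6.0]
opening: 0.697
```

```bash
python3 - <<'E'
from h import *
s=state();print(s["ee_pos"],s["opening"],s["ft_force"],s["time_s"])
im=get_image("top");cv2.imwrite("pics/t1.png",im)
sc=get_image("scene");cv2.imwrite("pics/s1.png",cv2.resize(sc[100:260,230:430],None,fx=3.5,fy=3.5,interpolation=cv2.INTER_CUBIC))
E
```

```text
[ 0.42075106 -0.07755747  0.02586809] 0.6968323905337666 [-1.55196503  0.13249013  5.99170317] 2.9333
```

View pics/s1.png

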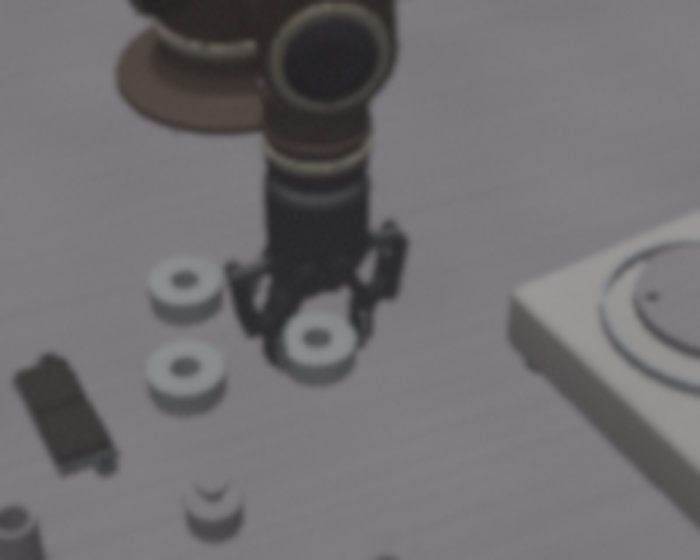

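The grip is on the ring, with opening 0.697 ≈ 59 mm against 60 mm. To self-centre on the other axis I'll open, turn 90° and close again.

Request:
step_arm:
  motion:
    - {"xyz": [0, 0, -0.05], "spin": 0, "fingers": 1}
    - {"xyz": [0, 0, 0], "spin": 0, "fingers": 1}
    - {"xyz": [0, 0, 0], "spin": 0, "fingers": 1}
    - {"xyz": [0, 0, 0], "spin": 1, "fingers": 1}
    - {"xyz": [0, 0, 0], "spin": 1, "fingers": 1}
    - {"xyz": [0, 0, 0], "spin": 1, "fingers": 1}
    - {"xyz": [0, 0, 0], "spin": 1, "fingers": 1}
    - {"xyz": [0, 0, 0], "spin": 1, "fingers": 1}
    - {"xyz": [0, 0, 0], "spin": 1, "fingers": 1}
    - {"xyz": [0, 0, 0], "spin": 1, "fingers": 1}

```text
time_s: 3.87
ee_pos: [0.4203, -0.0774, 0.0266]
ee_rot: [[-0.74, 0.673, -0.0], [0.673, 0.74, 0.0], [0.0, -0.0, -1.0]]
ft_force: [0.1, 0.7, 0.6]
opening: 1.002
```

Request:
step_arm:
  motion:
    - {"xyz": [0, 0, 0], "spin": 1, "fingers": 1}
    - {"xyz": [0, 0, 0], "spin": 1, "fingers": 1}
    - {"xyz": [0, 0, 0], "spin": 1, "fingers": 1}
    - {"xyz": [0, 0, 0], "spin": 1, "fingers": 1}
    - {"xyz": [0, 0, 0], "spin": 1, "fingers": 1}
    - {"xyz": [0, 0, 0], "spin": 1, "fingers": 1}
    - {"xyz": [0, 0, 0], "spin": 1, "fingers": 1}
    - {"xyz": [0, 0, 0], "spin": 1, "fingers": 1}
    - {"xyz": [0, 0, 0], "spin": 0, "fingers": 1}

```text
time_s: 4.62
ee_pos: [0.4204, -0.0775, 0.0266]
ee_rot: [[0.003, 1.0, -0.0], [1.0, -0.003, 0.0], [0.0, -0.0, -1.0]]
ft_force: [-0.5, 0.3, 0.2]
opening: 1.0
```

Request:
step_arm:
  motion:
    - {"xyz": [0, 0, 0], "spin": 0, "fingers": 0.8}
    - {"xyz": [0, 0, 0], "spin": 0, "fingers": 0.6}
    - {"xyz": [0, 0, 0], "spin": 0, "fingers": 0.4}
    - {"xyz": [0, 0, 0], "spin": 0, "fingers": 0.4}
    - {"xyz": [0, 0, 0], "spin": 0, "fingers": 0.4}
    - {"xyz": [0, 0, 0], "spin": 0, "fingers": 0.4}
  squeeze: 40

```text
time_s: 5.12
ee_pos: [0.4205, -0.0775, 0.0272]
ee_rot: [[-0.002, 1.0, 0.0], [1.0, 0.002, -0.0], [-0.0, 0.0, -1.0]]
ft_force: [-2.3, 0.1, 5.4]
opening: 0.684
```

Request:
step_arm:
  motion:
    - {"xyz": [0, 0, -0.3], "spin": 0, "fingers": 0.4}
    - {"xyz": [0, 0, -0.8], "spin": 0, "fingers": 0.4}
    - {"xyz": [0, 0, -1], "spin": 0, "fingers": 0.4}
    - {"xyz": [0, 0, -1], "spin": 0, "fingers": 0.4}
    - {"xyz": [0, 0, -1], "spin": 0, "fingers": 0.4}
    - {"xyz": [0, 0, -1], "spin": 0, "fingers": 0.4}
    - {"xyz": [0.4, 0.3, -0.6], "spin": 0, "fingers": 0.4}
    - {"xyz": [0.8, 0.5, -0.2], "spin": 0, "fingers": 0.4}
    - {"xyz": [0.9, 0.5, 0], "spin": 0, "fingers": 0.4}
    - {"xyz": [0.9, 0.5, 0], "spin": 0, "fingers": 0.4}

```text
time_s: 5.95
ee_pos: [0.4752, 0.0133, 0.2051]
ee_rot: [[-0.0, 1.0, 0.002], [1.0, 0.0, 0.0], [0.0, 0.002, -1.0]]
ft_force: [-0.7, 0.2, -2.0]
opening: 0.676
```

Request:
step_arm:
  motion:
    - {"xyz": [0.9, 0.5, 0], "spin": 0, "fingers": 0.4}
    - {"xyz": [0.9, 0.5, 0], "spin": 0, "fingers": 0.4}
    - {"xyz": [0.9, 0.5, 0], "spin": 0, "fingers": 0.4}
    - {"xyz": [0.9, 0.5, 0], "spin": 0, "fingers": 0.4}
    - {"xyz": [0.9, 0.5, 0], "spin": 0, "fingers": 0.4}
    - {"xyz": [0.6, 0.3, 0], "spin": 0, "fingers": 0.4}
    - {"xyz": [0.3, 0.1, 0], "spin": 0, "fingers": 0.4}
    - {"xyz": [0, 0, 0], "spin": 0, "fingers": 0.4}
    - {"xyz": [0, 0, 0], "spin": 0, "fingers": 0.4}

```text
time_s: 6.7
ee_pos: [0.5609, 0.1742, 0.2036]
ee_rot: [[-0.001, 1.0, -0.001], [1.0, 0.001, -0.001], [-0.001, -0.001, -1.0]]
ft_force: [-0.2, -0.5, -0.8]
opening: 0.683
```

Request:
step_arm:
  motion:
    - {"xyz": [0.09, 0, 0.2], "spin": 0, "fingers": 0.4}
    - {"xyz": [0, 0, 0.2], "spin": 0, "fingers": 0.4}
    - {"xyz": [0, 0, 0], "spin": 0, "fingers": 0.4}
    - {"xyz": [0, 0, 0], "spin": 0, "fingers": 0.4}

```text
time_s: 7.03
ee_pos: [0.5608, 0.1763, 0.1913]
ee_rot: [[0.001, 1.0, -0.001], [1.0, -0.001, -0.001], [-0.001, -0.001, -1.0]]
ft_force: [-0.3, 0.8, -1.8]
opening: 0.682
```

```bash
python3 - <<'E'
from h import *
s=state();e=s["ee_pos"];print(e,s["ft_force"],s["time_s"])
a=get_image("scene");b=get_image("top")
za=e[2]-.0272
print("ring top/bot centre, tip est: scene",proj("scene",[e[0],e[1],za+.025]),proj("scene",[e[0],e[1],za]),proj("scene",[.561,.177,.152]),proj("scene",[.561,.177,.095]))
A=cv2.resize(a[120:220,380:500],None,fx=4,fy=4,interpolation=cv2.INTER_CUBIC)
B=cv2.resize(b[150:230,160:260],None,fx=4,fy=4,interpolation=cv2.INTER_CUBIC)
o=np.zeros((400,880,3),np.uint8);o[:400,:480]=A;o[:320,480:]=B;cv2.imwrite("pics/s2.png",cv2.resize(o,(800,364)))
E
```

```text
[0.56076333 0.17628901 0.19126393] [-0.26064532  0.79499287 -1.81487495] 7.0333
ring top/bot centre, tip est: scene [440.77905693 154.99985536] [438.79953896 163.25998879] [438.16125414 167.13628191] [433.8961039  184.69963808]
```

View pics/s2.png

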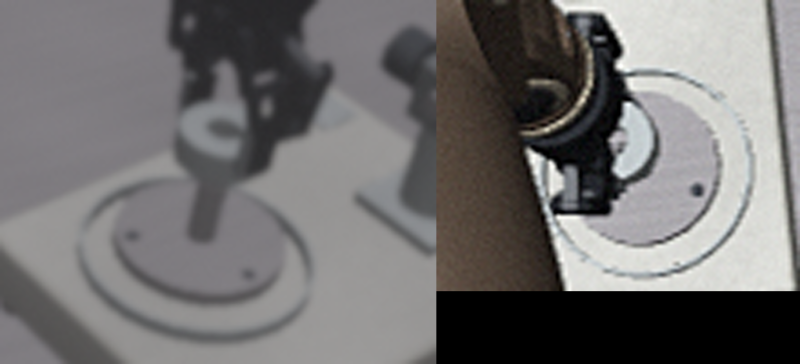

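The ring hangs over the stud tip at about (438,167) in the scene view. Predicted and seen positions agree to within about 1 mm, so I'll lower gently and watch the force.

Request:
step_arm:
  motion:
    - {"xyz": [0.02, 0, 0.3], "spin": 0, "fingers": 0.4}
    - {"xyz": [0, 0, 0.2], "spin": 0, "fingers": 0.4}
    - {"xyz": [0, 0, 0.1], "spin": 0, "fingers": 0.4}
    - {"xyz": [0, 0, 0.1], "spin": 0, "fingers": 0.4}
    - {"xyz": [0, 0, 0], "spin": 0, "fingers": 0.4}

```text
time_s: 7.55
ee_pos: [0.561, 0.1777, 0.1697]
ee_rot: [[-0.0, 1.0, -0.001], [1.0, 0.0, -0.001], [-0.001, -0.001, -1.0]]
ft_force: [-0.2, 0.4, -1.7]
opening: 0.679
```

Request:
step_arm:
  motion:
    - {"xyz": [0, 0, 0.1], "spin": 0, "fingers": 0.4}
    - {"xyz": [0, 0, 0.1], "spin": 0, "fingers": 0.4}
    - {"xyz": [0, 0, 0], "spin": 0, "fingers": 0.4}

```text
time_s: 7.8
ee_pos: [0.5612, 0.1778, 0.1642]
ee_rot: [[-0.0, 1.0, -0.001], [1.0, 0.0, -0.0], [-0.0, -0.001, -1.0]]
ft_force: [0.6, 0.0, -2.6]
opening: 0.681
```

Request:
step_arm:
  motion:
    - {"xyz": [0, 0, 0.2], "spin": 0, "fingers": 0.4}
    - {"xyz": [0, 0, 0.2], "spin": 0, "fingers": 0.4}
    - {"xyz": [0, 0, 0.2], "spin": 0, "fingers": 0.4}
    - {"xyz": [0, 0, 0.2], "spin": 0, "fingers": 0.4}
    - {"xyz": [0, 0, 0.2], "spin": 0, "fingers": 0.4}
    - {"xyz": [0, 0, 0.1], "spin": 0, "fingers": 0.4}
    - {"xyz": [0, 0, 0.1], "spin": 0, "fingers": 0.4}
    - {"xyz": [0, 0, 0], "spin": 0, "fingers": 0.4}

```text
time_s: 8.47
ee_pos: [0.5612, 0.1777, 0.128]
ee_rot: [[-0.0, 1.0, -0.001], [1.0, 0.0, -0.0], [-0.0, -0.001, -1.0]]
ft_force: [1.1, -0.1, -1.2]
opening: 0.681
```

Request:
step_arm:
  motion:
    - {"xyz": [0, 0, 0.06], "spin": 0, "fingers": 0.4}
    - {"xyz": [0, 0, 0.06], "spin": 0, "fingers": 0.4}
    - {"xyz": [0, 0, 0.03], "spin": 0, "fingers": 0.4}
    - {"xyz": [0, 0, 0], "spin": 0, "fingers": 0.4}

```text
time_s: 8.8
ee_pos: [0.5614, 0.1779, 0.1242]
ee_rot: [[-0.0, 1.0, -0.0], [1.0, 0.0, 0.0], [0.0, -0.0, -1.0]]
ft_force: [-1.5, 0.4, -2.0]
opening: 0.679
```

Request:
step_arm:
  motion:
    - {"xyz": [0, 0, 0.03], "spin": 0, "fingers": 0.4}
    - {"xyz": [0, 0, 0], "spin": 0, "fingers": 0.4}
    - {"xyz": [0, 0, 0], "spin": 0, "fingers": 0.4}

```text
time_s: 9.05
ee_pos: [0.5614, 0.1778, 0.1234]
ee_rot: [[-0.0, 1.0, -0.0], [1.0, 0.0, 0.0], [0.0, -0.0, -1.0]]
ft_force: [-2.1, 0.6, -2.1]
opening: 0.684
```

Request:
step_arm:
  motion:
    - {"xyz": [0, 0, 0.03], "spin": 0, "fingers": 0.4}
    - {"xyz": [0, 0, 0], "spin": 0, "fingers": 0.4}
    - {"xyz": [0, 0, 0], "spin": 0, "fingers": 0.4}

```text
time_s: 9.3
ee_pos: [0.5614, 0.1778, 0.1224]
ee_rot: [[-0.0, 1.0, -0.0], [1.0, 0.0, 0.0], [0.0, -0.0, -1.0]]
ft_force: [-2.1, 1.0, -1.9]
opening: 0.684
```

Request:
step_arm:
  motion:
    - {"xyz": [0, 0, 0.03], "spin": 0, "fingers": 0.4}
    - {"xyz": [0, 0, 0], "spin": 0, "fingers": 0.4}
    - {"xyz": [0, 0, 0], "spin": 0, "fingers": 0.4}

```text
time_s: 9.55
ee_pos: [0.5614, 0.1779, 0.1223]
ee_rot: [[-0.0, 1.0, 0.0], [1.0, 0.0, 0.0], [0.0, 0.0, -1.0]]
ft_force: [-3.4, 0.8, 5.0]
opening: 0.685
```

The ring is seated: contact at z=0.1223, with 0.1222 expected. I'll release, lift clear and go to the disc.

Request:
step_arm:
  motion:
    - {"xyz": [0, 0, 0], "spin": 0, "fingers": 0.8}
    - {"xyz": [0, 0, 0], "spin": 0, "fingers": 1}
    - {"xyz": [0, 0, 0], "spin": 0, "fingers": 1}
    - {"xyz": [0, 0, -0.3], "spin": 0, "fingers": 1}
    - {"xyz": [0, 0, -0.8], "spin": 0, "fingers": 1}
    - {"xyz": [0, 0, -1], "spin": 0, "fingers": 1}
    - {"xyz": [0, 0, -0.8], "spin": 0, "fingers": 1}
    - {"xyz": [-0.7, 0.2, 0], "spin": 0, "fingers": 1}
    - {"xyz": [-0.9, 0.2, 0], "spin": 0, "fingers": 1}
    - {"xyz": [-1, 0.2, 0], "spin": 0, "fingers": 1}

```text
time_s: 10.38
ee_pos: [0.5802, 0.0999, 0.2101]
ee_rot: [[-0.002, 1.0, 0.002], [1.0, 0.002, 0.0], [0.0, 0.002, -1.0]]
ft_force: [0.8, -0.4, 0.2]
opening: 1.002
```

Request:
step_arm:
  motion:
    - {"xyz": [-1, 0.3, 0], "spin": 0, "fingers": 1}
    - {"xyz": [-1, 0.3, 0], "spin": 0, "fingers": 1}
    - {"xyz": [-1, 0.3, 0], "spin": 0, "fingers": 1}
    - {"xyz": [-1, 0.3, 0.3], "spin": 0, "fingers": 1}
    - {"xyz": [-1, 0.3, 0.6], "spin": 0, "fingers": 1}
    - {"xyz": [-1, 0.2, 0.8], "spin": 0, "fingers": 1}
    - {"xyz": [-0.8, 0.1, 0.8], "spin": 0, "fingers": 1}
    - {"xyz": [-0.4, 0, 0.8], "spin": 0, "fingers": 1}
    - {"xyz": [0, 0, 0.5], "spin": 0, "fingers": 1}
    - {"xyz": [0, 0, 0], "spin": 0, "fingers": 1}

```text
time_s: 11.22
ee_pos: [0.6316, -0.1171, 0.0909]
ee_rot: [[0.002, 1.0, -0.006], [1.0, -0.002, 0.001], [0.001, -0.006, -1.0]]
ft_force: [-0.7, 0.7, -0.7]
opening: 1.001
```

```bash
python3 - <<'E'
from h import *
a=get_image("scene");b=get_image("top")
A=cv2.resize(a[140:220,380:480],None,fx=4,fy=4,interpolation=cv2.INTER_CUBIC)
B=cv2.resize(b[150:230,170:270],None,fx=4,fy=4,interpolation=cv2.INTER_CUBIC)
cv2.imwrite("pics/s3.png",np.hstack([A,B]))
s=state();print(s["ee_pos"],s["time_s"])
E
```

```text
[ 0.63341637 -0.1162327   0.09491313] 11.3167
```

View pics/s3.png

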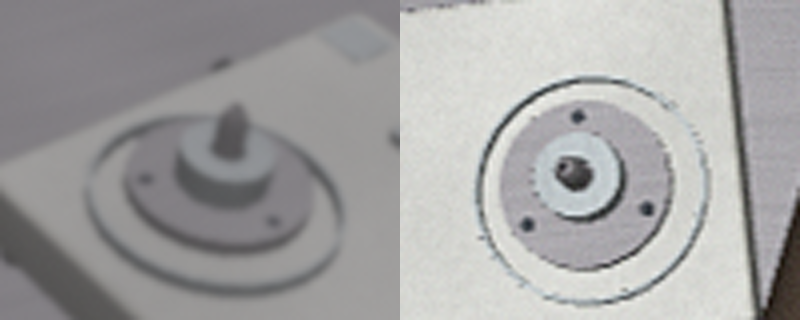

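The spacer sits flat round the stud in both views. Now I'll descend on the disc.

Request:
step_arm:
  motion:
    - {"xyz": [-0.04, 0.03, 0.7], "spin": 0, "fingers": 1}
    - {"xyz": [0, 0, 0.7], "spin": 0, "fingers": 1}
    - {"xyz": [0, 0, 0.5], "spin": 0, "fingers": 1}
    - {"xyz": [0, 0, 0.3], "spin": 0, "fingers": 0.9}
    - {"xyz": [0, 0, 0], "spin": 0, "fingers": 0.9}
    - {"xyz": [0, 0, 0], "spin": 0, "fingers": 0.9}

```text
time_s: 11.82
ee_pos: [0.6351, -0.117, 0.0299]
ee_rot: [[-0.001, 1.0, 0.001], [1.0, 0.001, -0.0], [-0.0, 0.001, -1.0]]
ft_force: [-0.1, -0.1, -0.1]
opening: 0.896
```

Request:
step_arm:
  motion:
    - {"xyz": [0, 0, 0.1], "spin": 0, "fingers": 0.9}
    - {"xyz": [0, 0, 0.1], "spin": 0, "fingers": 0.9}
    - {"xyz": [0, 0, 0], "spin": 0, "fingers": 0.9}

```text
time_s: 12.07
ee_pos: [0.6347, -0.1174, 0.023]
ee_rot: [[-0.0, 1.0, 0.001], [1.0, 0.0, -0.0], [-0.0, 0.001, -1.0]]
ft_force: [0.0, 0.0, 0.5]
opening: 0.902
```

Request:
step_arm:
  motion:
    - {"xyz": [0, 0, 0.06], "spin": 0, "fingers": 0.85}
    - {"xyz": [0, 0, 0], "spin": 0, "fingers": 0.7}
    - {"xyz": [0, 0, 0], "spin": 0, "fingers": 0.5}
    - {"xyz": [0, 0, 0], "spin": 0, "fingers": 0.5}
    - {"xyz": [0, 0, 0], "spin": 0, "fingers": 0.5}
    - {"xyz": [0, 0, 0], "spin": 0, "fingers": 0.5}
  squeeze: 20

```text
time_s: 12.57
ee_pos: [0.6347, -0.1174, 0.0214]
ee_rot: [[-0.0, 1.0, 0.001], [1.0, 0.0, -0.0], [-0.0, 0.001, -1.0]]
ft_force: [0.1, 0.8, 5.8]
opening: 0.764
```

The opening is 0.764 ≈ 65 mm, so the disc is held. Now the second axis.

Request:
step_arm:
  motion:
    - {"xyz": [0, 0, 0], "spin": 0, "fingers": 1}
    - {"xyz": [0, 0, 0], "spin": 0, "fingers": 1}
    - {"xyz": [0, 0, 0], "spin": 0, "fingers": 1}
    - {"xyz": [0, 0, 0], "spin": -1, "fingers": 1}
    - {"xyz": [0, 0, 0], "spin": -1, "fingers": 1}
    - {"xyz": [0, 0, 0], "spin": -1, "fingers": 1}
    - {"xyz": [0, 0, 0], "spin": -1, "fingers": 1}
    - {"xyz": [0, 0, 0], "spin": -1, "fingers": 1}
    - {"xyz": [0, 0, 0], "spin": -1, "fingers": 1}
    - {"xyz": [0, 0, 0], "spin": -1, "fingers": 1}

```text
time_s: 13.4
ee_pos: [0.6341, -0.1174, 0.0203]
ee_rot: [[-0.673, 0.74, -0.001], [0.74, 0.673, 0.0], [0.001, -0.001, -1.0]]
ft_force: [0.4, 0.6, 0.8]
opening: 0.999
```

Request:
step_arm:
  motion:
    - {"xyz": [0, 0, 0], "spin": -1, "fingers": 1}
    - {"xyz": [0, 0, 0], "spin": -1, "fingers": 1}
    - {"xyz": [0, 0, 0], "spin": -1, "fingers": 1}
    - {"xyz": [0, 0, 0], "spin": -1, "fingers": 1}
    - {"xyz": [0, 0, 0], "spin": -1, "fingers": 1}
    - {"xyz": [0, 0, 0], "spin": -1, "fingers": 1}
    - {"xyz": [0, 0, 0], "spin": -1, "fingers": 1}
    - {"xyz": [0, 0, 0], "spin": -1, "fingers": 1}
    - {"xyz": [0, 0, 0], "spin": 0, "fingers": 0.9}

```text
time_s: 14.15
ee_pos: [0.6341, -0.1173, 0.0203]
ee_rot: [[-1.0, -0.003, -0.001], [-0.003, 1.0, 0.0], [0.001, 0.0, -1.0]]
ft_force: [-0.6, -0.7, -0.4]
opening: 0.91
```

Request:
step_arm:
  motion:
    - {"xyz": [0, 0, 0], "spin": 0, "fingers": 0.8}
    - {"xyz": [0, 0, 0], "spin": 0, "fingers": 0.7}
    - {"xyz": [0, 0, 0], "spin": 0, "fingers": 0.5}
    - {"xyz": [0, 0, 0], "spin": 0, "fingers": 0.5}
    - {"xyz": [0, 0, 0], "spin": 0, "fingers": 0.5}
    - {"xyz": [0, 0, 0], "spin": 0, "fingers": 0.5}
  squeeze: 50

```text
time_s: 14.65
ee_pos: [0.6345, -0.1173, 0.021]
ee_rot: [[-1.0, 0.0, 0.0], [0.0, 1.0, 0.0], [-0.0, 0.0, -1.0]]
ft_force: [-0.5, 0.7, 2.8]
opening: 0.734
```

Request:
step_arm:
  motion:
    - {"xyz": [0, 0, -0.2], "spin": 0, "fingers": 0.5}
    - {"xyz": [0, 0, -0.5], "spin": 0, "fingers": 0.5}
    - {"xyz": [0, 0, -0.9], "spin": 0, "fingers": 0.5}
    - {"xyz": [0, 0, -1], "spin": 0, "fingers": 0.5}
    - {"xyz": [0, 0, -1], "spin": 0, "fingers": 0.5}
    - {"xyz": [0, 0, -1], "spin": 0, "fingers": 0.5}
    - {"xyz": [0, 0.3, -0.8], "spin": 0, "fingers": 0.5}
    - {"xyz": [0.2, 0.6, -0.4], "spin": 0, "fingers": 0.5}
    - {"xyz": [0.3, 0.8, 0], "spin": 0, "fingers": 0.5}
    - {"xyz": [0.3, 0.9, 0], "spin": 0, "fingers": 0.5}

```text
time_s: 15.48
ee_pos: [0.6104, -0.0396, 0.1956]
ee_rot: [[-1.0, 0.002, 0.001], [0.002, 1.0, -0.001], [-0.001, -0.001, -1.0]]
ft_force: [0.1, -0.4, -2.9]
opening: 0.734
```

Request:
step_arm:
  motion:
    - {"xyz": [0.3, 0.9, 0], "spin": 0, "fingers": 0.5}
    - {"xyz": [0.3, 1, 0], "spin": 0, "fingers": 0.5}
    - {"xyz": [0.3, 1, 0], "spin": 0, "fingers": 0.5}
    - {"xyz": [0.3, 1, 0], "spin": 0, "fingers": 0.5}
    - {"xyz": [0.2, 1, 0], "spin": 0, "fingers": 0.5}
    - {"xyz": [0.2, 1, 0], "spin": 0, "fingers": 0.5}
    - {"xyz": [0.1, 0.7, 0], "spin": 0, "fingers": 0.5}
    - {"xyz": [0, 0.4, 0], "spin": 0, "fingers": 0.5}
    - {"xyz": [0, 0, 0], "spin": 0, "fingers": 0.5}
    - {"xyz": [0, 0, 0], "spin": 0, "fingers": 0.5}

```text
time_s: 16.32
ee_pos: [0.5593, 0.1705, 0.1944]
ee_rot: [[-1.0, -0.001, -0.001], [-0.001, 1.0, -0.001], [0.001, -0.001, -1.0]]
ft_force: [0.3, -0.7, -3.5]
opening: 0.734
```

Request:
step_arm:
  motion:
    - {"xyz": [-0.06, 0.24, 0], "spin": 0, "fingers": 0.5}
    - {"xyz": [0, 0, 0.2], "spin": 0, "fingers": 0.5}
    - {"xyz": [0, 0, 0], "spin": 0, "fingers": 0.5}
    - {"xyz": [0, 0, 0], "spin": 0, "fingers": 0.5}

```text
time_s: 16.65
ee_pos: [0.561, 0.177, 0.188]
ee_rot: [[-1.0, 0.001, -0.001], [0.001, 1.0, -0.001], [0.001, -0.001, -1.0]]
ft_force: [0.1, -1.5, -3.1]
opening: 0.733
```

```bash
python3 - <<'E'
from h import *
s=state();e=s["ee_pos"];print(e,s["ft_force"],s["time_s"])
a=get_image("scene")
zb=e[2]-.021
print([proj("scene",[e[0],e[1],zb+d]).round(1) for d in(0,.012)])
A=cv2.resize(a[130:200,390:490],None,fx=7,fy=7,interpolation=cv2.INTER_CUBIC)
cv2.imwrite("pics/s4.png",A)
E
```

```text
[0.56102882 0.17695098 0.18803845] [ 0.0622612  -1.501975   -3.06385843] 16.65
[array([439.3, 162.3]), array([440.3, 158.3])]
```

View pics/s4.png

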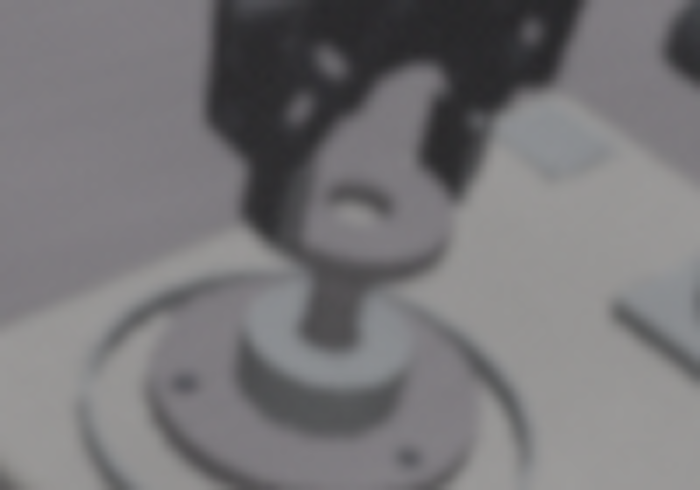

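The disc is held level, with its bore at scene (441.5,159) over the stud, about 1 px from prediction. Lowering.

Request:
step_arm:
  motion:
    - {"xyz": [0, 0.01, 0.3], "spin": 0, "fingers": 0.5}
    - {"xyz": [0, 0, 0.2], "spin": 0, "fingers": 0.5}
    - {"xyz": [0, 0, 0.1], "spin": 0, "fingers": 0.5}
    - {"xyz": [0, 0, 0.1], "spin": 0, "fingers": 0.5}
    - {"xyz": [0, 0, 0], "spin": 0, "fingers": 0.5}

```text
time_s: 17.12
ee_pos: [0.5607, 0.178, 0.1668]
ee_rot: [[-1.0, -0.0, -0.001], [-0.0, 1.0, -0.0], [0.001, -0.0, -1.0]]
ft_force: [-0.1, -0.3, -2.5]
opening: 0.733
```

Request:
step_arm:
  motion:
    - {"xyz": [0, 0, 0.1], "spin": 0, "fingers": 0.5}
    - {"xyz": [0, 0, 0.1], "spin": 0, "fingers": 0.5}
    - {"xyz": [0, 0, 0.1], "spin": 0, "fingers": 0.5}
    - {"xyz": [0, 0, 0], "spin": 0, "fingers": 0.5}

```text
time_s: 17.45
ee_pos: [0.5609, 0.1781, 0.1581]
ee_rot: [[-1.0, -0.0, -0.001], [-0.0, 1.0, -0.0], [0.001, -0.0, -1.0]]
ft_force: [-0.2, 0.2, -3.3]
opening: 0.73
```

Bottom face at about 0.137, past the cone with no contact. Home is expected at TCP z≈0.141.

Request:
step_arm:
  motion:
    - {"xyz": [0, 0, 0.15], "spin": 0, "fingers": 0.5}
    - {"xyz": [0, 0, 0.15], "spin": 0, "fingers": 0.5}
    - {"xyz": [0, 0, 0.1], "spin": 0, "fingers": 0.5}
    - {"xyz": [0, 0, 0.05], "spin": 0, "fingers": 0.5}
    - {"xyz": [0, 0, 0], "spin": 0, "fingers": 0.5}

```text
time_s: 17.87
ee_pos: [0.561, 0.178, 0.1447]
ee_rot: [[-1.0, -0.0, -0.001], [-0.0, 1.0, -0.0], [0.001, -0.0, -1.0]]
ft_force: [0.0, -0.0, -3.8]
opening: 0.734
```

Request:
step_arm:
  motion:
    - {"xyz": [0, 0, 0.04], "spin": 0, "fingers": 0.5}
    - {"xyz": [0, 0, 0], "spin": 0, "fingers": 0.5}
    - {"xyz": [0, 0, 0], "spin": 0, "fingers": 0.5}

```text
time_s: 18.12
ee_pos: [0.5611, 0.1781, 0.1441]
ee_rot: [[-1.0, -0.0, -0.0], [-0.0, 1.0, 0.0], [0.0, 0.0, -1.0]]
ft_force: [-2.0, 0.3, -3.5]
opening: 0.732
```

Request:
step_arm:
  motion:
    - {"xyz": [0, 0, 0.04], "spin": 0, "fingers": 0.5}
    - {"xyz": [0, 0, 0.02], "spin": 0, "fingers": 0.5}
    - {"xyz": [0, 0, 0], "spin": 0, "fingers": 0.5}
    - {"xyz": [0, 0, 0], "spin": 0, "fingers": 0.5}

```text
time_s: 18.45
ee_pos: [0.5611, 0.1782, 0.1422]
ee_rot: [[-1.0, -0.0, -0.0], [-0.0, 1.0, 0.0], [0.0, 0.0, -1.0]]
ft_force: [-0.9, 0.3, -3.1]
opening: 0.734
```

Request:
step_arm:
  motion:
    - {"xyz": [0, 0, 0.03], "spin": 0, "fingers": 0.5}
    - {"xyz": [0, 0, 0], "spin": 0, "fingers": 0.5}
    - {"xyz": [0, 0, 0], "spin": 0, "fingers": 0.5}

```text
time_s: 18.7
ee_pos: [0.5611, 0.1782, 0.1413]
ee_rot: [[-1.0, -0.0, -0.0], [-0.0, 1.0, 0.0], [0.0, 0.0, -1.0]]
ft_force: [-0.7, 1.3, -3.1]
opening: 0.733
```

Request:
step_arm:
  motion:
    - {"xyz": [0, 0, 0.03], "spin": 0, "fingers": 0.5}
    - {"xyz": [0, 0, 0], "spin": 0, "fingers": 0.5}
    - {"xyz": [0, 0, 0], "spin": 0, "fingers": 0.5}

```text
time_s: 18.95
ee_pos: [0.5611, 0.1782, 0.141]
ee_rot: [[-1.0, -0.0, 0.0], [-0.0, 1.0, 0.0], [-0.0, 0.0, -1.0]]
ft_force: [-3.4, 0.8, 2.8]
opening: 0.734
```

Request:
step_arm:
  motion:
    - {"xyz": [0, 0, 0.02], "spin": 0, "fingers": 0.5}
    - {"xyz": [0, 0, 0], "spin": 0, "fingers": 0.5}
    - {"xyz": [0, 0, 0], "spin": 0, "fingers": 0.5}

```text
time_s: 19.2
ee_pos: [0.5611, 0.1782, 0.141]
ee_rot: [[-1.0, -0.0, 0.001], [-0.0, 1.0, 0.0], [-0.001, 0.0, -1.0]]
ft_force: [-4.1, -1.0, 6.8]
opening: 0.731
```

The disc is home: contact at 0.141, as expected. Release and go to the bushing.

Request:
step_arm:
  motion:
    - {"xyz": [0, 0, 0], "spin": 0, "fingers": 0.8}
    - {"xyz": [0, 0, 0], "spin": 0, "fingers": 1}
    - {"xyz": [0, 0, 0], "spin": 0, "fingers": 1}
    - {"xyz": [0, 0, -0.3], "spin": 0, "fingers": 1}
    - {"xyz": [0, 0, -0.8], "spin": 0, "fingers": 1}
    - {"xyz": [0, 0, -0.8], "spin": 0, "fingers": 1}
    - {"xyz": [0, -0.3, -0.5], "spin": 0, "fingers": 1}
    - {"xyz": [0, -0.7, 0], "spin": 0, "fingers": 1}
    - {"xyz": [0, -1, 0], "spin": 0, "fingers": 1}
    - {"xyz": [0, -1, 0], "spin": 0, "fingers": 1}

```text
time_s: 20.03
ee_pos: [0.5616, 0.0877, 0.213]
ee_rot: [[-1.0, -0.002, 0.002], [-0.002, 1.0, 0.0], [-0.002, 0.0, -1.0]]
ft_force: [0.4, -0.6, 0.8]
opening: 1.001
```

Request:
step_arm:
  motion:
    - {"xyz": [0.1, -1, 0], "spin": 0, "fingers": 1}
    - {"xyz": [0.1, -1, 0], "spin": 0, "fingers": 1}
    - {"xyz": [0.1, -1, 0], "spin": 0, "fingers": 1}
    - {"xyz": [0.1, -1, 0], "spin": 0, "fingers": 1}
    - {"xyz": [0.1, -1, 0], "spin": 0, "fingers": 1}
    - {"xyz": [0.1, -1, 0], "spin": 0, "fingers": 1}
    - {"xyz": [0.1, -1, 0], "spin": 0, "fingers": 1}
    - {"xyz": [0.1, -1, 0], "spin": 0, "fingers": 1}
    - {"xyz": [0, -1, 0], "spin": 0, "fingers": 1}
    - {"xyz": [0, -1, 0], "spin": 0, "fingers": 1}

```text
time_s: 20.87
ee_pos: [0.5371, -0.2136, 0.2128]
ee_rot: [[-1.0, 0.0, 0.001], [0.0, 1.0, -0.001], [-0.001, -0.001, -1.0]]
ft_force: [1.4, 0.3, 0.5]
opening: 1.005
```

```bash
python3 - <<'E'
from h import *
s=state();print(s["ee_pos"],s["time_s"],s["opening"])
a=get_image("scene");b=get_image("top")
A=cv2.resize(a[140:220,380:480],None,fx=4,fy=4,interpolation=cv2.INTER_CUBIC)
B=cv2.resize(b[150:230,170:270],None,fx=4,fy=4,interpolation=cv2.INTER_CUBIC)
cv2.imwrite("pics/s5.png",np.hstack([A,B]))
# bushing candidates: rim (z=.06) and flange base
for p,z in(((400.2,211.6),.06),((397,213.2),.01)):print(onz("top",p,z).round(4))
# scene bushing: from c2 crop flange bottom / top rim
for p,z in(((220+44/3.2,140+347/3.2),.06),((220+53/3.2,140+397/3.2),.01)):print(onz("scene",p,z).round(4))
E
```

```text
[ 0.53705111 -0.21359126  0.21281262] 20.8667 1.0048898776375579
[ 0.5358 -0.3426  0.06  ]
[ 0.539  -0.3415  0.01  ]
[ 0.5412 -0.3384  0.06  ]
[ 0.5466 -0.3408  0.01  ]
```

View pics/s5.png

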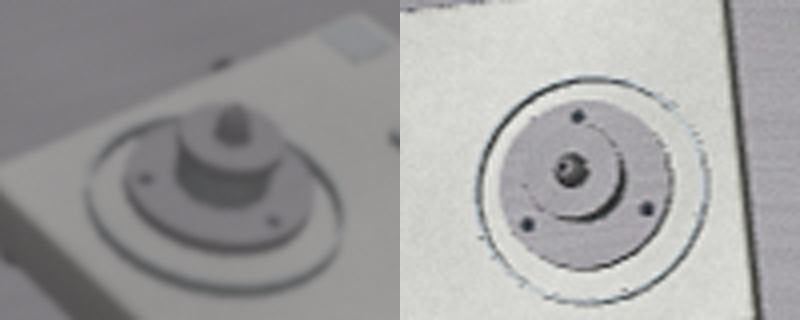

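The disc sits flat on the spacer. The bushing estimate is (0.538,-0.341).

Request:
step_arm:
  motion:
    - {"xyz": [0, -1, 0], "spin": 0, "fingers": 1}
    - {"xyz": [0, -1, 0], "spin": 0, "fingers": 1}
    - {"xyz": [0, -1, 0], "spin": 0, "fingers": 1}
    - {"xyz": [0, -0.8, 0.5], "spin": 0, "fingers": 1}
    - {"xyz": [0, -0.3, 0.8], "spin": 0, "fingers": 1}
    - {"xyz": [0, 0, 0.8], "spin": 0, "fingers": 1}
    - {"xyz": [0, 0, 0.8], "spin": 0, "fingers": 1}
    - {"xyz": [0, 0, 0.3], "spin": 0, "fingers": 1}
    - {"xyz": [0, 0, 0], "spin": 0, "fingers": 1}
    - {"xyz": [0, 0, 0], "spin": 0, "fingers": 1}

```text
time_s: 21.8
ee_pos: [0.5374, -0.3344, 0.1166]
ee_rot: [[-1.0, -0.001, -0.0], [-0.001, 1.0, 0.0], [0.0, 0.0, -1.0]]
ft_force: [-0.1, -0.0, 0.0]
opening: 1.002
```

Request:
step_arm:
  motion:
    - {"xyz": [-0.02, -0.23, 0.5], "spin": 0, "fingers": 1}
    - {"xyz": [0, 0, 0.6], "spin": 0, "fingers": 1}
    - {"xyz": [0, 0, 0.6], "spin": 0, "fingers": 1}
    - {"xyz": [0, 0, 0.4], "spin": 0, "fingers": 1}
    - {"xyz": [0, 0, 0.25], "spin": 0, "fingers": 1}
    - {"xyz": [0, 0, 0], "spin": 0, "fingers": 1}
    - {"xyz": [0, 0, 0], "spin": 0, "fingers": 0.8}

```text
time_s: 22.38
ee_pos: [0.5382, -0.3418, 0.0463]
ee_rot: [[-1.0, -0.0, 0.001], [-0.0, 1.0, -0.0], [-0.001, -0.0, -1.0]]
ft_force: [0.3, -0.3, 0.3]
opening: 0.884
```

Request:
step_arm:
  motion:
    - {"xyz": [0, 0, 0], "spin": 0, "fingers": 0.65}
    - {"xyz": [0, 0, 0], "spin": 0, "fingers": 0.5}
    - {"xyz": [0, 0, 0], "spin": 0, "fingers": 0.42}
    - {"xyz": [0, 0, 0], "spin": 0, "fingers": 0.35}
    - {"xyz": [0, 0, 0], "spin": 0, "fingers": 0.25}
    - {"xyz": [0, 0, 0], "spin": 0, "fingers": 0.2}
    - {"xyz": [0, 0, 0], "spin": 0, "fingers": 0.2}
    - {"xyz": [0, 0, 0], "spin": 0, "fingers": 0.2}
  squeeze: 20

```text
time_s: 23.05
ee_pos: [0.5382, -0.342, 0.0463]
ee_rot: [[-1.0, -0.0, 0.001], [-0.0, 1.0, -0.001], [-0.001, -0.001, -1.0]]
ft_force: [-1.0, 1.6, 6.0]
opening: 0.366
```

Opening 0.366 ≈ 31 mm fits the 32 mm tube. Now the second axis.

Request:
step_arm:
  motion:
    - {"xyz": [0, 0, 0], "spin": 0, "fingers": 0.6}
    - {"xyz": [0, 0, 0], "spin": 0, "fingers": 0.7}
    - {"xyz": [0, 0, 0], "spin": 0, "fingers": 0.7}
    - {"xyz": [0, 0, 0], "spin": 1, "fingers": 0.7}
    - {"xyz": [0, 0, 0], "spin": 1, "fingers": 0.7}
    - {"xyz": [0, 0, 0], "spin": 1, "fingers": 0.7}
    - {"xyz": [0, 0, 0], "spin": 1, "fingers": 0.7}
    - {"xyz": [0, 0, 0], "spin": 1, "fingers": 0.7}
    - {"xyz": [0, 0, 0], "spin": 1, "fingers": 0.7}
    - {"xyz": [0, 0, 0], "spin": 1, "fingers": 0.7}

```text
time_s: 23.88
ee_pos: [0.5376, -0.3417, 0.0449]
ee_rot: [[-0.74, 0.673, -0.001], [0.673, 0.74, 0.0], [0.001, -0.0, -1.0]]
ft_force: [0.8, 0.1, 0.3]
opening: 0.699
```

Request:
step_arm:
  motion:
    - {"xyz": [0, 0, 0], "spin": 1, "fingers": 0.7}
    - {"xyz": [0, 0, 0], "spin": 1, "fingers": 0.7}
    - {"xyz": [0, 0, 0], "spin": 1, "fingers": 0.7}
    - {"xyz": [0, 0, 0], "spin": 1, "fingers": 0.7}
    - {"xyz": [0, 0, 0], "spin": 1, "fingers": 0.7}
    - {"xyz": [0, 0, 0], "spin": 1, "fingers": 0.7}
    - {"xyz": [0, 0, 0], "spin": 1, "fingers": 0.7}
    - {"xyz": [0, 0, 0], "spin": 1, "fingers": 0.7}
    - {"xyz": [0, 0, 0], "spin": 0, "fingers": 0.6}
    - {"xyz": [0, 0, 0], "spin": 0, "fingers": 0.5}

```text
time_s: 24.72
ee_pos: [0.5376, -0.3417, 0.045]
ee_rot: [[-0.003, 1.0, -0.001], [1.0, 0.003, 0.0], [0.0, -0.001, -1.0]]
ft_force: [0.6, -0.3, 0.6]
opening: 0.503
```

Request:
step_arm:
  motion:
    - {"xyz": [0, 0, 0], "spin": 0, "fingers": 0.42}
    - {"xyz": [0, 0, 0], "spin": 0, "fingers": 0.35}
    - {"xyz": [0, 0, 0], "spin": 0, "fingers": 0.25}
    - {"xyz": [0, 0, 0], "spin": 0, "fingers": 0.2}
    - {"xyz": [0, 0, 0], "spin": 0, "fingers": 0.2}
    - {"xyz": [0, 0, 0], "spin": 0, "fingers": 0.2}
    - {"xyz": [0, 0, 0], "spin": 0, "fingers": 0.2}
  squeeze: 40

```text
time_s: 25.3
ee_pos: [0.5378, -0.3418, 0.0454]
ee_rot: [[-0.0, 1.0, 0.0], [1.0, 0.0, 0.0], [0.0, 0.0, -1.0]]
ft_force: [-0.1, -0.0, 0.2]
opening: 0.363
```

Request:
step_arm:
  motion:
    - {"xyz": [0, 0, -0.2], "spin": 0, "fingers": 0.2}
    - {"xyz": [0, 0, -0.5], "spin": 0, "fingers": 0.2}
    - {"xyz": [0, 0, -0.9], "spin": 0, "fingers": 0.2}
    - {"xyz": [0, 0, -1], "spin": 0, "fingers": 0.2}
    - {"xyz": [0, 0, -1], "spin": 0, "fingers": 0.2}
    - {"xyz": [0, 0, -1], "spin": 0, "fingers": 0.2}
    - {"xyz": [0.3, 0, -0.8], "spin": 0, "fingers": 0.2}
    - {"xyz": [0.6, 0, -0.4], "spin": 0, "fingers": 0.2}
    - {"xyz": [0.9, 0, 0], "spin": 0, "fingers": 0.2}
    - {"xyz": [1, 0, 0], "spin": 0, "fingers": 0.2}

```text
time_s: 26.13
ee_pos: [0.5378, -0.257, 0.2198]
ee_rot: [[0.001, 1.0, 0.001], [1.0, -0.001, -0.0], [-0.0, 0.001, -1.0]]
ft_force: [0.3, 0.2, -2.1]
opening: 0.36
```

Request:
step_arm:
  motion:
    - {"xyz": [1, 0.1, 0], "spin": 0, "fingers": 0.2}
    - {"xyz": [1, 0.1, 0], "spin": 0, "fingers": 0.2}
    - {"xyz": [1, 0.1, 0], "spin": 0, "fingers": 0.2}
    - {"xyz": [1, 0.1, 0], "spin": 0, "fingers": 0.2}
    - {"xyz": [1, 0.1, 0], "spin": 0, "fingers": 0.2}
    - {"xyz": [1, 0.1, 0], "spin": 0, "fingers": 0.2}
    - {"xyz": [1, 0.1, 0], "spin": 0, "fingers": 0.2}
    - {"xyz": [1, 0.1, 0], "spin": 0, "fingers": 0.2}
    - {"xyz": [1, 0, 0], "spin": 0, "fingers": 0.2}
    - {"xyz": [1, 0, 0], "spin": 0, "fingers": 0.2}

```text
time_s: 26.97
ee_pos: [0.5606, 0.0445, 0.2186]
ee_rot: [[-0.001, 1.0, -0.002], [1.0, 0.001, 0.0], [0.0, -0.002, -1.0]]
ft_force: [0.4, 0.0, -2.0]
opening: 0.359
```

Request:
step_arm:
  motion:
    - {"xyz": [1, 0, 0], "spin": 0, "fingers": 0.2}
    - {"xyz": [1, 0, 0], "spin": 0, "fingers": 0.2}
    - {"xyz": [0.8, 0, 0], "spin": 0, "fingers": 0.2}
    - {"xyz": [0.5, 0, 0], "spin": 0, "fingers": 0.2}
    - {"xyz": [0.3, 0, 0], "spin": 0, "fingers": 0.2}
    - {"xyz": [0, 0, 0], "spin": 0, "fingers": 0.2}
    - {"xyz": [0, 0, 0], "spin": 0, "fingers": 0.2}

```text
time_s: 27.55
ee_pos: [0.5611, 0.1504, 0.2189]
ee_rot: [[-0.001, 1.0, -0.001], [1.0, 0.001, -0.001], [-0.001, -0.001, -1.0]]
ft_force: [0.3, -0.3, -2.6]
opening: 0.361
```

Request:
step_arm:
  motion:
    - {"xyz": [0.5, 0, 0], "spin": 0, "fingers": 0.2}
    - {"xyz": [0.41, 0, 0], "spin": 0, "fingers": 0.2}
    - {"xyz": [0, 0, 0], "spin": 0, "fingers": 0.2}
    - {"xyz": [0, 0, 0], "spin": 0, "fingers": 0.2}

```text
time_s: 27.88
ee_pos: [0.5618, 0.1778, 0.2193]
ee_rot: [[-0.001, 1.0, -0.0], [1.0, 0.001, -0.0], [-0.0, -0.0, -1.0]]
ft_force: [-0.6, 0.5, -1.8]
opening: 0.36
```

```bash
python3 - <<'E'
from h import *
s=state();e=s["ee_pos"];print(e,s["ft_force"],s["time_s"])
a=get_image("scene")
zb=e[2]-.0454
print([proj("scene",[e[0],e[1],zb+d]).round(1) for d in(0,.01,.06)], proj("scene",[.561,.178,.152]))
cv2.imwrite("pics/s6.png",cv2.resize(a[120:200,390:490],None,fx=7,fy=7,interpolation=cv2.INTER_CUBIC))
E
```

```text
[0.5617688  0.17780612 0.21928585] [-0.61822619  0.48909249 -1.78921994] 27.8833
[array([440.3, 160.1]), array([441.1, 156.8]), array([445.3, 139.6])] [438.50164683 167.03880403]
```

View pics/s6.png

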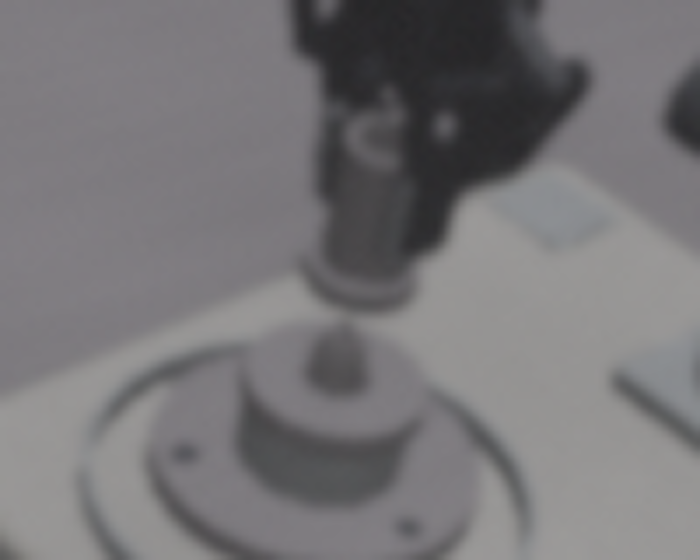

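The bushing is upright, flange down at scene (441,160), right over the tip at (439,166). Lowering slowly.

Request:
step_arm:
  motion:
    - {"xyz": [0, -0.02, 0.3], "spin": 0, "fingers": 0.2}
    - {"xyz": [0, 0, 0.3], "spin": 0, "fingers": 0.2}
    - {"xyz": [0, 0, 0.15], "spin": 0, "fingers": 0.2}
    - {"xyz": [0, 0, 0.1], "spin": 0, "fingers": 0.2}
    - {"xyz": [0, 0, 0], "spin": 0, "fingers": 0.2}

```text
time_s: 28.35
ee_pos: [0.5606, 0.1771, 0.1925]
ee_rot: [[0.0, 1.0, -0.002], [1.0, -0.0, -0.001], [-0.001, -0.002, -1.0]]
ft_force: [-0.8, 0.3, -2.3]
opening: 0.362
```

Request:
step_arm:
  motion:
    - {"xyz": [0, 0, 0.1], "spin": 0, "fingers": 0.2}
    - {"xyz": [0, 0, 0.1], "spin": 0, "fingers": 0.2}
    - {"xyz": [0, 0, 0.1], "spin": 0, "fingers": 0.2}
    - {"xyz": [0, 0, 0], "spin": 0, "fingers": 0.2}

```text
time_s: 28.68
ee_pos: [0.5609, 0.1775, 0.1843]
ee_rot: [[-0.0, 1.0, -0.001], [1.0, 0.0, -0.0], [-0.0, -0.001, -1.0]]
ft_force: [-0.0, 1.2, -2.2]
opening: 0.361
```

Past the cone with no contact (bottom at about 0.139). Home is expected at TCP z≈0.1774.

Request:
step_arm:
  motion:
    - {"xyz": [0, 0, 0.1], "spin": 0, "fingers": 0.2}
    - {"xyz": [0, 0, 0.05], "spin": 0, "fingers": 0.2}
    - {"xyz": [0, 0, 0], "spin": 0, "fingers": 0.2}
    - {"xyz": [0, 0, 0], "spin": 0, "fingers": 0.2}

```text
time_s: 29.02
ee_pos: [0.561, 0.1775, 0.1803]
ee_rot: [[-0.0, 1.0, -0.0], [1.0, 0.0, -0.0], [-0.0, -0.0, -1.0]]
ft_force: [-0.2, 0.9, -1.6]
opening: 0.362
```

Request:
step_arm:
  motion:
    - {"xyz": [0, 0, 0.03], "spin": 0, "fingers": 0.2}
    - {"xyz": [0, 0, 0], "spin": 0, "fingers": 0.2}
    - {"xyz": [0, 0, 0], "spin": 0, "fingers": 0.2}

```text
time_s: 29.27
ee_pos: [0.5611, 0.1776, 0.1795]
ee_rot: [[-0.0, 1.0, -0.0], [1.0, 0.0, 0.0], [0.0, -0.0, -1.0]]
ft_force: [-1.1, 0.6, -2.4]
opening: 0.356
```

Request:
step_arm:
  motion:
    - {"xyz": [0, 0, 0.03], "spin": 0, "fingers": 0.2}
    - {"xyz": [0, 0, 0.02], "spin": 0, "fingers": 0.2}
    - {"xyz": [0, 0, 0], "spin": 0, "fingers": 0.2}
    - {"xyz": [0, 0, 0], "spin": 0, "fingers": 0.2}

```text
time_s: 29.6
ee_pos: [0.5611, 0.1776, 0.1779]
ee_rot: [[-0.0, 1.0, -0.0], [1.0, 0.0, 0.0], [0.0, -0.0, -1.0]]
ft_force: [-0.9, 0.6, -2.2]
opening: 0.363
```

Request:
step_arm:
  motion:
    - {"xyz": [0, 0, 0.03], "spin": 0, "fingers": 0.2}
    - {"xyz": [0, 0, 0], "spin": 0, "fingers": 0.2}
    - {"xyz": [0, 0, 0], "spin": 0, "fingers": 0.2}

```text
time_s: 29.85
ee_pos: [0.5612, 0.1776, 0.1774]
ee_rot: [[-0.0, 1.0, 0.0], [1.0, 0.0, 0.0], [0.0, 0.0, -1.0]]
ft_force: [-1.4, 1.2, 0.3]
opening: 0.358
```

Request:
step_arm:
  motion:
    - {"xyz": [0, 0, 0.03], "spin": 0, "fingers": 0.2}
    - {"xyz": [0, 0, 0], "spin": 0, "fingers": 0.2}
    - {"xyz": [0, 0, 0], "spin": 0, "fingers": 0.2}

```text
time_s: 30.1
ee_pos: [0.5611, 0.1776, 0.1773]
ee_rot: [[-0.0, 1.0, 0.001], [1.0, 0.0, 0.001], [0.001, 0.001, -1.0]]
ft_force: [-3.1, 0.2, 5.3]
opening: 0.361
```

Seated at 0.1773. Open, lift clear and back off to the robot's right.

Request:
step_arm:
  motion:
    - {"xyz": [0, 0, 0], "spin": 0, "fingers": 0.5}
    - {"xyz": [0, 0, 0], "spin": 0, "fingers": 0.7}
    - {"xyz": [0, 0, 0], "spin": 0, "fingers": 0.8}
    - {"xyz": [0, 0, 0], "spin": 0, "fingers": 0.8}
    - {"xyz": [0, 0, -0.3], "spin": 0, "fingers": 0.8}
    - {"xyz": [0, 0, -0.8], "spin": 0, "fingers": 0.8}
    - {"xyz": [0, 0, -1], "spin": 0, "fingers": 0.8}
    - {"xyz": [-0.5, 0, -0.5], "spin": 0, "fingers": 0.8}
    - {"xyz": [-1, 0, 0], "spin": 0, "fingers": 0.8}
    - {"xyz": [-1, 0, 0], "spin": 0, "fingers": 0.8}

```text
time_s: 30.93
ee_pos: [0.5619, 0.1026, 0.2564]
ee_rot: [[-0.002, 1.0, 0.003], [1.0, 0.002, 0.0], [0.0, 0.003, -1.0]]
ft_force: [-0.1, -1.1, 0.1]
opening: 0.799
```

Request:
step_arm:
  motion:
    - {"xyz": [-1, 0, 0], "spin": 0, "fingers": 0.8}
    - {"xyz": [-1, -0.5, 0], "spin": 0, "fingers": 0.8}
    - {"xyz": [-1, -0.5, 0], "spin": 0, "fingers": 0.8}
    - {"xyz": [-1, -0.5, 0], "spin": 0, "fingers": 0.8}
    - {"xyz": [-0.5, -0.5, 0], "spin": 0, "fingers": 0.8}
    - {"xyz": [0, 0, 0], "spin": 0, "fingers": 0.8}
    - {"xyz": [0, 0, 0], "spin": 0, "fingers": 0.8}

```text
time_s: 31.52
ee_pos: [0.5009, -0.0333, 0.2552]
ee_rot: [[0.002, 1.0, 0.002], [1.0, -0.002, 0.0], [0.0, 0.002, -1.0]]
ft_force: [-0.4, 0.2, 0.1]
opening: 0.798
```

```bash
python3 - <<'E'
from h import *
s=state();print(s["ee_pos"],s["ft_force"],s["time_s"])
a=get_image("scene");b=get_image("top")
print("scene pred flange-foot/top",proj("scene",[.561,.1777,.132]),proj("scene",[.561,.1777,.192]),"top",proj("top",[.561,.1777,.132]),proj("top",[.561,.1777,.192]))
A=cv2.resize(a[130:220,380:480],None,fx=4,fy=4,interpolation=cv2.INTER_CUBIC)
B=cv2.resize(b[150:240,170:270],None,fx=4,fy=4,interpolation=cv2.INTER_CUBIC)
cv2.imwrite("pics/s7.png",np.vstack([np.hstack([A,B]),cv2.resize(b[120:300,240:560],(800,450))[150:390]]))
# bystander change check
t0=cv2.imread("pics/top0.png");d=cv2.absdiff(cv2.GaussianBlur(t0,(5,5),0),cv2.GaussianBlur(b,(5,5),0)).max(2)>30
n,l,st,ce=cv2.connectedComponentsWithStats(d.astype(np.uint8))
print([(st[i,4],ce[i].round().tolist()) for i in range(1,n) if st[i,4]>8])
E
```

```text
[ 0.50091111 -0.03328418  0.25520906] [-0.42609202  0.15740885  0.10950638] 31.5167
scene pred flange-foot/top [436.86946672 173.37971841] [441.56396489 153.93277559] top [212.19172689 192.68707852] [206.4516871  188.01310139]
[(np.int32(19472), [247.0, 257.0]), (np.int32(34), [322.0, 177.0]), (np.int32(58), [322.0, 188.0]), (np.int32(14), [208.0, 195.0]), (np.int32(177), [398.0, 213.0]), (np.int32(2322), [30.0, 351.0]), (np.int32(53), [266.0, 373.0]), (np.int32(164), [289.0, 379.0]), (np.int32(232), [257.0, 391.0]), (np.int32(240), [281.0, 386.0]), (np.int32(175), [9.0, 396.0])]
```

View pics/s7.png

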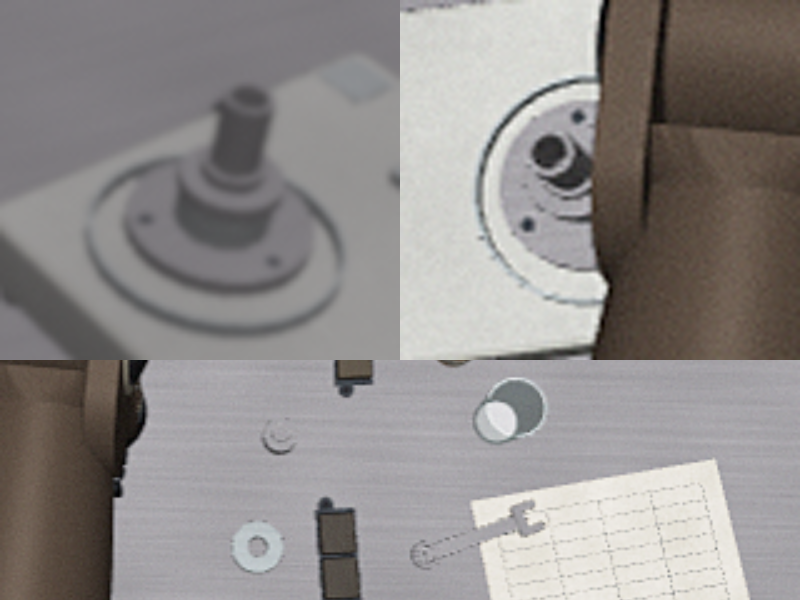

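The stack is spacer, disc and bushing, upright and coaxial. The bushing's top is at scene (442,154), with (441.6,153.9) predicted. Only the disc's and bushing's old places and the arm differ from the first top view. Handing in.

```bash
python3 -c "
from bench import *
print(hand_in())"
```

```text
the job is handed in; nothing more can be done
None
```

The job is handed in. The leftmost spacer, the test disc and the clamp bushing (flange down) were threaded onto the stud in that order, each lowered under grip until it touched.

- **Seating:** contact came at TCP heights 0.1223, 0.1410 and 0.1773 m, each within 0.1 mm of the expected home height. The contact force was about 5 to 7 N, and there was no contact on the cone on the way down. The highest wrist force I read was under 10 N.
- **Final picture:** the stack stands upright and the bushing's top is within half a pixel of its predicted position. The gripper was open and clear of everything. The clock stood at 31.6 s at hand-in, against the 72 s limit.
- **Other things on the bench:** compared with the first top view, nothing changed apart from the places the parts were taken from, the stack and the arm. The arm hid part of the picture, so I did not see the left spare ring's spot, where the chosen spacer came from, or the nearest other ring in that last view.
- **Small disagreements:** the disc's grip opening read 62 mm at the firmer squeeze, against 65 mm at the lighter one. The two cameras differed by about 1 to 2 mm on the stud and by up to about 8 mm on the bushing. Neither affected the fit.

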